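Start the light-curing unit

TASK

A plaster cast is waiting on the open drawer of the light-curing unit. Push the drawer fully shut, roll the knurled timer wheel on top of the unit with a fingertip until it clicks into place with its two-bar mark at the index lines, and only when both are done press the round start button all the way in and let it go. Push, roll and press only, without gripping anything: do not pick up or upset the cast, and leave the things standing around and on the unit where they are.

Things in the scene. Friction and masses are not known exactly. Their poses are not given: they have to be found in the camera images.
- unit: the light-curing unit: a box 200 mm deep, 170 mm wide, 100 mm high with a grey flat top, fixed to the counter. Origin at the centre of its underside; x points from its drawer front to its back (away from the robot), y to its left, z up. In this frame the shut drawer's outer face lies at x = -112 mm and the body above it begins at x = -100 mm.
- drawer (a joint): the unit's front drawer, m: 0 fully shut, grows as it slides out towards the robot (along the unit's -x) to 0.10. Slides against about 2 N of friction, stays where it is left and stops hard at 0.
- drawer_front (a point): a point on the outer face of the drawer's front, on its centre line, 50 mm above the counter; moves with the drawer. The front is an upright plate 166 mm wide, 12 mm thick, from 8 to 64 mm above the counter, with an amber window; a 70 mm wide finger lip sticks out 6 mm at 13 to 19 mm above the counter.
- dial (a joint): the knurled timer wheel on the unit's top, rad. Four click positions 36 degrees apart: 0 = dot, 0.628 = one bar, 1.257 = two bars, 1.885 = three bars at the index lines. Grows as the wheel's top is rolled away from the robot (along the unit's +x). A spring detent draws it into the nearest click; rolling it over to the next takes about 1.5 N along the rim. Starts at the dot or one bar.
- dial_top (a point): highest point of the wheel's rim, mid-width (fixed to the unit). Wheel 50 mm in diameter, 24 mm wide, axis along the unit's y, 25 mm below: one click is 15.7 mm of rim. It stands 11 mm out of the flat top between two fixed cheeks (50 mm long, 8 mm wide, tops 5 mm below this point) with white index lines. Dark marks on the rim's white right-hand band; the one at the very top, between the lines, is set.
- start (a joint): the start button, m: 0 released, 0.006 fully pressed in. A spring brings it back; it takes about 2 N to begin and 5 N at the bottom.
- start_top (a point): centre of the start button's flat top: a steel push button 26 mm across in a dark ring on the unit's top, 87 mm to the right of the wheel; pressed straight down. It moves with the button.
- cast: origin (centre of the underside) of the white plaster arch model (53 x 68 mm, 29 mm high with its teeth), which stands loose on the drawer's floor, 18 mm above the counter, and rides in with the drawer.
- jar_pumice: white screw-lid jar, 63 mm across and 58 mm high, standing on the counter close to the left side of the curing unit; origin at the centre of its underside. A bystander.
- bur_box: small carton, 36 x 48 x 22 mm high, lying loose on the rear part of the curing unit's top; origin at the centre of its underside. A bystander.
- tape_white: roll of masking tape lying flat, 52 mm across and 18 mm high, on the counter in front of the riser; origin at the centre of its underside. A bystander.
- dappen_dish: small octagonal glass dish, 31 mm across and 26 mm high, on the counter in front of the riser; origin at the centre of its underside. A bystander.
- mixing_bowl: rubber mixing bowl, 119 mm across and 67 mm high, on the counter to the right; origin at the centre of its underside. A bystander.
Things that resemble listed ones, but are neither listed nor needed, are in the scene too. Leave any orange or turquoise look-alike of the cast alone.

How it is judged:
By the outcome, as a careful person would: the job done as asked, in the order asked, and still so for the second after the job is handed in, with the robot touching nothing.
It also fails if it takes over 54 s, if anything falls off the work surface, if the arm or the gripper's body presses on something with over 40 N, if the wrist force passes 120 N, or if a joint passes its speed limit or range.

ROBOT

A 7-joint arm with a two-finger parallel gripper is mounted at the origin on a cart in front of the work surface, level with it; the furniture and walls round the work are solid. World frame = base frame: x ahead of the robot, y to its left, z up, the work surface at z = 0. Lengths are in mm, angles in rad, forces in N, time in s.
With the tool pointing down it reaches from about 425 to 875 mm from the base axis. Payload 4.7 kg.
Tool frame: the origin (TCP) lies at the very end of the fingers, on their centre line; the grasp point (between the pads) lies 19 mm behind it; z points along the fingers, y is the direction in which the jaws open and shut (so a half turn about z gives the same grasp; the last joint's range is limited). The gripper opens to 85 mm and grips with 20 to 120 N. Pads are 22 mm wide; open, the fingers measure 114 mm over their backs; the gripper's body (76 mm by 85 mm) begins 54 mm behind the grasp point. The pads swing forward as they close: fully open they stand 13 mm farther back than shut.
Start: joints at [1.225, 0.321, -0.07, 1.45, 0.023, 1.371, -0.057], TCP at [228.838, -608.406, 231.349] pointing down, gripper open.
Joint ranges: [-2.86, 2.86], [-0.3, 2.09], [-1.38, 1.24], [0.06, 2.45], [-1.56, 4.7], [0.09, 2.05], [-2.69, 2.69]. Speed limits (rad/s): [2.57, 2.57, 3.14, 3.14, 3.14, 3.14, 3.14].

INTERFACE

Orientations are given as a rotation vector (axis times angle).
In Python, from workcell import arm gives the robot as it stands.
- The arm moves only by the tool send_rows, never from a script. Its argument "increments" is a list of rows, each an object with "travel": the shift along the tool's x, y, z in mm, a list of three; "angular": the turn, a rotation vector about the tool's x, y, z in rad, a list of three. In form: [{"travel": [tx, ty, tz], "angular": [wx, wy, wz]}, ...]. A call has 1 to 5 rows; each row is the pose to reach, as a shift and turn from the pose measured when the call began, along the tool's axes at that moment; what a row does not reach only later rows make up. A row lasts 1/8 s, in which the tool goes at most 62.5 mm and 10.7 degrees, less where a joint would pass 70% of its speed; a pose out of reach is approached as far as the arm can. A call with a gripper value outside its range is refused whole. "hand" is the closure, from 0 (fully open) to 1 (shut), set as the call begins (left out, the last holds). The fingers move at their own pace and stop on an object; "newtons" is the grip in N (left out, the last holds). Time passes only in rows, so rows that repeat a pose let the fingers close. It gives the time, the measured TCP pose, the force and the opening at its end, in the units of the state.
- arm.observe(): the state, without advancing time (a new reading comes with each control period).
- arm.get_image(name): name is "side" or "top"; returns a dict with "frame" (420x560x3 uint8, red, green, blue), "fx", "fy", "cx", "cy" (pixels), "view" (4x4, takes a point from world to camera coordinates). Camera axes: x right, y up, looking along -z (the intrinsics and any distortion apply to the point x, -y, -z); pixel columns grow to the right and rows downward; lengths in mm; the calibration is good to about 2 mm. A picture is of the moment at which its call begins. There is no depth.
- arm.job_done(): hands the job in, once; it reports no verdict.
The state is a dict: "time_s": time; "joints": joint angles; "dq": joint speeds; "joint_torque": joint torques, N m; "tool_pos": TCP position; "tcp_rot": TCP orientation; "contact_force": force on the tool from outside, world axes, zero at the start; "moment": the same for the moment, N m; "opening": opening from 0.0 (shut) to 1.0 (fully open).
Only numpy, scipy, OpenCV 4.12 (cv2) and the standard library are available. Lean on these libraries where they do the work, as an engineer would, in place of code of your own. Each camera call takes 0.05 s, during which the arm holds its last target.

## Working session

There is one attempt and no reset: what is moved stays moved. The work goes in short steps, Python scripts to look and compute and a tool call to move; the robot and the scene stay as the last step left them, time stands still between calls to the robot, and variables do not carry over. Pictures are saved under pics/ and viewed, and the job is handed in when it is done.

Besides the shell and the picture viewer there is one more tool, called after ">>>" as a command line: name --argument value ..., lists and objects as JSON in quotes. send_rows: Moves the arm, as the interface text tells. Its arguments: {"type":"object","properties":{"increments":{"type":"array","items":{"type":"object","properties":{"travel":{"type":"array","items":{"type":"number"}},"angular":{"type":"array","items":{"type":"number"}}}}},"hand":{"type":"number"},"newtons":{"type":"number"}},"required":["increments"]}

```bash
mkdir -p pics
python3 - <<'E'
from workcell import arm
import cv2,json,numpy as np
s=arm.observe();print({k:np.round(v,3).tolist() for k,v in s.items()})
for n in("side","top"):
    d=arm.get_image(n);cv2.imwrite(f"pics/{n}0.png",d["frame"][:,:,::-1])
    print(n,{k:v for k,v in d.items() if k!="frame"})
E
```

```text
{'time_s': 0.0, 'joints': [1.225, 0.322, -0.07, 1.452, 0.023, 1.371, -0.057], 'dq': [0.001, -0.001, 0.001, -0.0, -0.001, -0.0, -0.002], 'joint_torque': [0.001, -49.357, -0.382, -31.433, 0.013, 0.012, -0.0], 'tool_pos': [228.625, -607.9, 230.247], 'tcp_rot': [-3.089, -0.562, 0.001], 'contact_force': [0.734, 0.105, -0.099], 'moment': [-0.004, -0.04, 0.019], 'opening': 1.001}
side {'fx': 498.6177825187366, 'fy': 498.6177825187366, 'cx': 279.67352515576414, 'cy': 210.51016785218712, 'view': array([[ 9.98817057e-01,  4.86097408e-02,  1.25670580e-03,
        -5.69690783e+02],
       [-2.22715146e-02,  4.34347988e-01,  9.00469769e-01,
        -1.32257540e+02],
       [ 4.32257545e-02, -8.99432554e-01,  4.34916792e-01,
        -1.22055762e+03],
       [ 0.00000000e+00,  0.00000000e+00,  0.00000000e+00,
         1.00000000e+00]])}
top {'fx': 506.9970388620602, 'fy': 506.9970388620602, 'cx': 273.17395322001454, 'cy': 202.24604825927082, 'view': array([[-2.35048006e-02, -9.99156282e-01, -3.36785996e-02,
         1.03897206e+02],
       [ 9.88970067e-01, -2.81666046e-02,  1.45412688e-01,
        -5.64051587e+02],
       [-1.46238613e-01, -2.98892307e-02,  9.88797705e-01,
        -1.24996022e+03],
       [ 0.00000000e+00,  0.00000000e+00,  0.00000000e+00,
         1.00000000e+00]])}
```

View pics/side0.png

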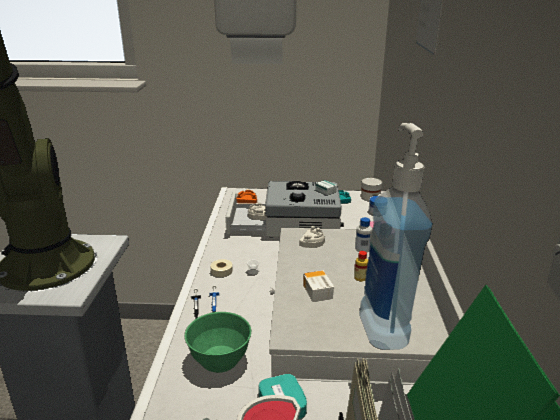

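View pics/top0.png

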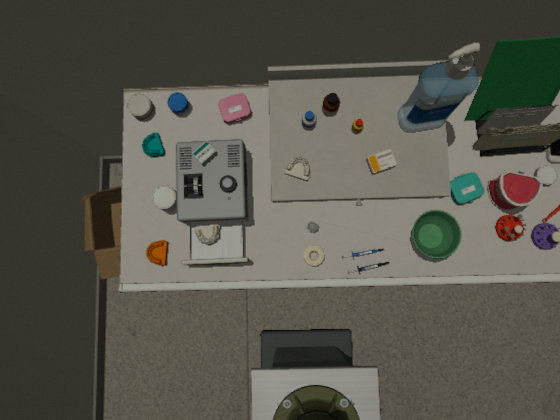

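Run:
```python
import cv2
a=cv2.imread("pics/top0.png")[125:275,110:310];cv2.imwrite("pics/topc.png",cv2.resize(a,None,fx=4,fy=4,interpolation=cv2.INTER_CUBIC))
a=cv2.imread("pics/side0.png")[170:250,215:385];cv2.imwrite("pics/sidec.png",cv2.resize(a,None,fx=4.7,fy=4.7,interpolation=cv2.INTER_CUBIC))
```

```text
(no output)
```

View pics/topc.png

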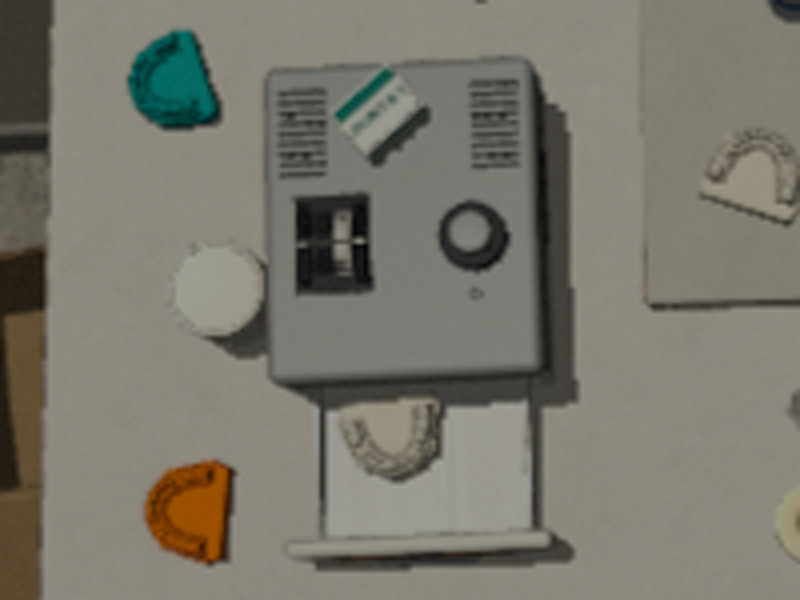

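View pics/sidec.png

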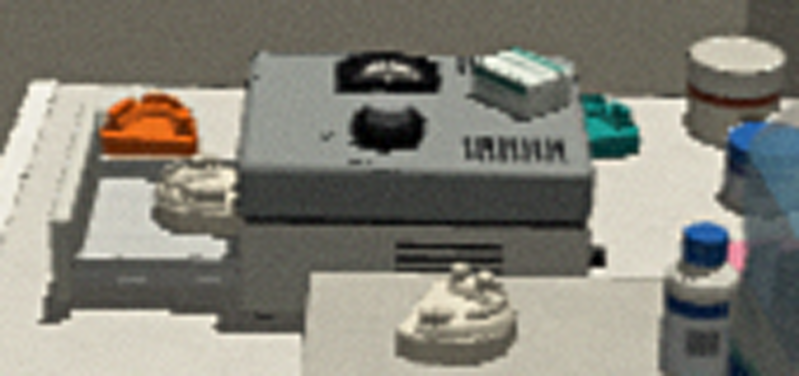

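```bash
cat > h.py <<'E'
import numpy as np,cv2
from workcell import arm
def cam(n):
    return arm.get_image(n)
def ray(d,u,v):
    V=d["view"];R=V[:3,:3];t=V[:3,3]
    return -R.T@t, R.T@np.array([(u-d["cx"])/d["fx"],-(v-d["cy"])/d["fy"],-1])
def onz(d,u,v,z):
    o,r=ray(d,u,v);return o+r*(z-o[2])/r[2]
def proj(d,p):
    c=d["view"][:3,:3]@np.array(p,float)+d["view"][:3,3]
    return d["cx"]+d["fx"]*c[0]/-c[2], d["cy"]-d["fy"]*c[1]/-c[2]
def tri(a,pa,b,pb):
    o1,r1=ray(a,*pa);o2,r2=ray(b,*pb)
    k=np.linalg.lstsq(np.c_[r1,-r2],o2-o1,rcond=None)[0]
    p,q=o1+k[0]*r1,o2+k[1]*r2
    return (p+q)/2,np.linalg.norm(p-q)
E
python3 - <<'E'
from h import *
np.set_printoptions(precision=1,suppress=True)
T=cam("top");S=cam("side")
tc=lambda c,r:(110+(c-1.5)/4,125+(r-1.5)/4)
sc=lambda c,r:(215+(c-1.85)/4.7,170+(r-1.85)/4.7)
for n,c,r,z in [("BL",268,68,100),("BR",537,60,100),("FR",546,372,100),("FL",270,382,100),("btn",474,231,104),("ring",474,236,102),("cheekTL",295,198,106),("cheekTR",370,196,106),("cheekBR",373,291,106),("cheekBL",298,294,106),("idxL",303,245,106),("idxR",364,240,106),("bandT",343,209,108),("bandB",342,276,108),("bandmid",342,243,111),("drL",288,554,64),("drR",551,543,64),("box",382,115,122)]:
    print(n,onz(T,*tc(c,r),z))
print("btn",tri(T,tc(474,231),S,sc(388,116)))
print("wheel",tri(T,tc(332,243),S,sc(387,60)))
# 40x-ish crops of dial
for d,n,(x0,x1,y0,y1) in((T,"top",(180,206,170,202)),(S,"side",(283,312,176,195))):
    a=d["frame"][y0:y1,x0:x1,::-1];cv2.imwrite(f"pics/dial_{n}.png",cv2.resize(a,None,fx=18,fy=18,interpolation=cv2.INTER_CUBIC))
E
```

```text
BL [717.9 325.  100. ]
BR [717.6 156.7 100. ]
FR [522.2 154.1 100. ]
FL [520.7 322.9 100. ]
btn [609.9 196.6 104. ]
ring [607.1 196.9 102. ]
cheekTL [633.4 306.6 106. ]
cheekTR [633.3 260.2 106. ]
cheekBR [574.1 258.5 106. ]
cheekBL [573.6 304.6 106. ]
idxL [603.9 301.6 106. ]
idxR [605.9 264.  106. ]
bandT [625.2 276.5 108. ]
bandB [583.6 277.2 108. ]
bandmid [603.5 276.6 111. ]
drL [417.4 319.2  64. ]
drR [420.1 155.7  64. ]
box [680.  249.9 122. ]
btn (array([607.4, 195.2, 115.5]), np.float64(0.6311696196038094))
wheel (array([604.2, 282.4, 113.1]), np.float64(1.7104206059553393))
```

View pics/dial_top.png

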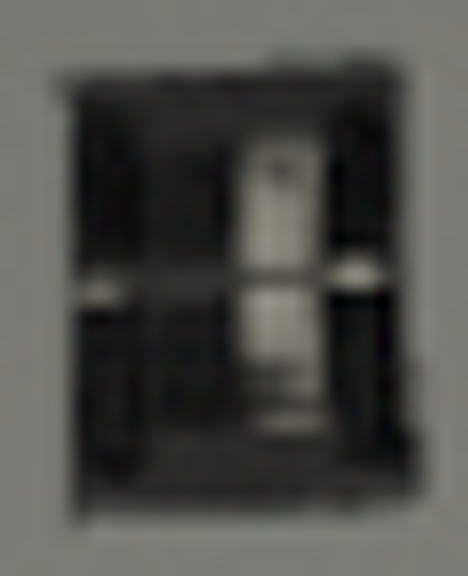

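View pics/dial_side.png

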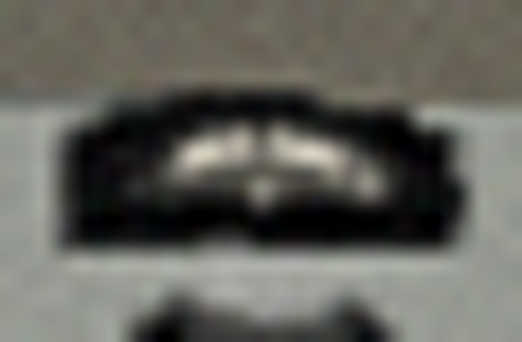

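```bash
cat >> h.py <<'E'
from scipy.spatial.transform import Rotation as Ro
def go(p,yaw=None,n=1):
    s=arm.observe();R=Ro.from_rotvec(s["tcp_rot"])
    d=R.inv().apply(np.array(p,float)-s["tool_pos"])
    if yaw is not None:
        y=np.radians(yaw);Rt=Ro.from_matrix(np.array([[np.cos(y),np.sin(y),0],[np.sin(y),-np.cos(y),0],[0,0,-1]]))
        w=(R.inv()*Rt).as_rotvec()
    else: w=np.zeros(3)
    print("t",np.round(s["time_s"],2),"pos",np.round(s["tool_pos"],1),"F",np.round(s["contact_force"],1),"op",np.round(s["opening"],2),"travel",np.round(d,1),"ang",np.round(w,3))
E
python3 - <<'E'
from h import *
go([340,-330,250],55);go([430,-100,250],91);go([385,238,150],91)
E
```

```text
t 0.2 pos [ 228.7 -608.1  230.6] F [ 0.5 -0.3  1. ] op 1.0 travel [ 202.1 -221.1  -19.1] ang [-0.001 -0.    -0.6  ]
t 0.2 pos [ 228.7 -608.1  230.6] F [ 0.5 -0.3  1. ] op 1.0 travel [ 367.3 -404.7  -18.9] ang [-1.000e-03 -1.000e-03 -1.228e+00]
t 0.2 pos [ 228.7 -608.1  230.6] F [ 0.5 -0.3  1. ] op 1.0 travel [ 444.2 -736.8   81.5] ang [-1.000e-03 -1.000e-03 -1.228e+00]
```

>>> send_rows --increments '[{"travel": [40, -44, -4], "angular": [0, 0, -0.12]}, {"travel": [80, -88, -8], "angular": [0, 0, -0.24]}, {"travel": [120, -132, -12], "angular": [0, 0, -0.36]}, {"travel": [160, -176, -16], "angular": [0, 0, -0.48]}, {"travel": [202, -221, -19], "angular": [0, 0, -0.6]}]' --hand 1 --newtons 40

```text
time_s: 0.82
tool_pos: [340.4, -328.3, 250.1]
tcp_rot: [-2.784, -1.455, -0.0]
contact_force: [1.3, -0.1, 0.7]
opening: 0.001
```

Run:
```python
from h import *
go([430,-100,250],91);go([385,238,150],91);print(arm.observe()["joints"])
```

```text
t 0.82 pos [ 340.4 -328.3  250.1] F [ 1.3 -0.1  0.7] op 0.0 travel [ 2.386e+02 -5.680e+01  2.000e-01] ang [-0.    -0.    -0.625]
t 0.82 pos [ 340.4 -328.3  250.1] F [ 1.3 -0.1  0.7] op 0.0 travel [ 490.5 -286.6  100.3] ang [-0.    -0.    -0.625]
[ 1.02968064 -0.05489459 -0.30469115  1.83281335 -0.01704946  1.36159154
  0.12158002]
```

>>> send_rows --increments '[{"travel": [48, -11, 0], "angular": [0, 0, -0.125]}, {"travel": [95, -23, 0], "angular": [0, 0, -0.25]}, {"travel": [143, -34, 0], "angular": [0, 0, -0.375]}, {"travel": [191, -45, 0], "angular": [0, 0, -0.5]}, {"travel": [239, -57, 0], "angular": [0, 0, -0.625]}]'

```text
time_s: 1.45
tool_pos: [430.3, -98.0, 250.2]
tcp_rot: [2.197, 2.245, 0.0]
contact_force: [1.2, -0.3, 0.0]
opening: 0.001
```

Run:
```python
from h import *
go([420,120,220],91);go([385,238,150],91);print(arm.observe()["joints"])
```

```text
t 1.45 pos [430.3 -98.  250.2] F [ 1.2 -0.3  0. ] op 0.0 travel [218.2  -5.6  30.2] ang [0.    0.    0.004]
t 1.45 pos [430.3 -98.  250.2] F [ 1.2 -0.3  0. ] op 0.0 travel [337.  -38.1 100.2] ang [0.    0.    0.004]
[ 0.78189227 -0.13366816 -0.5589506   1.88834745 -0.07218065  1.36702296
  0.26311275]
```

>>> send_rows --increments '[{"travel": [45, 0, 5]}, {"travel": [90, -2, 10]}, {"travel": [135, -4, 15]}, {"travel": [180, -6, 22]}, {"travel": [220, -8, 30]}]'

```text
invalid input at $.increments[0]: expected keys travel, angular
```

Run:
```python
from h import *
go([385,238,140],91);go([385,238,45],91);print(arm.observe()["joints"])
```

```text
t 1.45 pos [430.3 -98.  250.2] F [ 1.2 -0.3  0. ] op 0.0 travel [337.  -38.1 110.2] ang [0.    0.    0.004]
t 1.45 pos [430.3 -98.  250.2] F [ 1.2 -0.3  0. ] op 0.0 travel [337.  -38.1 205.2] ang [0.    0.    0.004]
[ 0.78189227 -0.13366816 -0.5589506   1.88834745 -0.07218065  1.36702296
  0.26311275]
```

>>> send_rows --increments '[{"travel": [45, 0, 5], "angular": [0, 0, 0]}, {"travel": [90, -2, 10], "angular": [0, 0, 0]}, {"travel": [135, -4, 15], "angular": [0, 0, 0]}, {"travel": [180, -6, 22], "angular": [0, 0, 0]}, {"travel": [220, -8, 30], "angular": [0, 0, 0]}]'

```text
time_s: 2.08
tool_pos: [417.2, 123.4, 220.1]
tcp_rot: [2.196, 2.245, 0.0]
contact_force: [0.4, 0.3, 0.2]
opening: -0.002
```

Run:
```python
from h import *
go([385,238,140],91);go([385,238,45],91);print(arm.observe()["joints"])
```

```text
t 2.08 pos [417.2 123.4 220.1] F [0.4 0.3 0.2] op -0.0 travel [115.3 -29.8  80. ] ang [0.001 0.001 0.005]
t 2.08 pos [417.2 123.4 220.1] F [0.4 0.3 0.2] op -0.0 travel [115.4 -29.9 175. ] ang [0.001 0.001 0.005]
[ 0.60978826 -0.16108119 -0.86046334  1.93949056 -0.12524637  1.30873173
 -0.18946196]
```

>>> send_rows --increments '[{"travel": [40, -10, 20], "angular": [0, 0, 0]}, {"travel": [80, -20, 45], "angular": [0, 0, 0]}, {"travel": [115, -30, 80], "angular": [0, 0, 0]}]'

```text
time_s: 2.45
tool_pos: [385.0, 239.1, 140.0]
tcp_rot: [2.194, 2.243, 0.004]
contact_force: [0.5, -0.4, -1.0]
opening: 0.003
```

Run:
```python
from h import *
go([385,238,48],91);print(arm.observe()["joints"])
T=cam("top");cv2.imwrite("pics/t1.png",cv2.resize(T["frame"][125:325,90:340,::-1],None,fx=3,fy=3))
S=cam("side");cv2.imwrite("pics/s1.png",cv2.resize(S["frame"][60:260,180:390,::-1],None,fx=3,fy=3))
```

```text
t 2.45 pos [385.  239.1 140. ] F [ 0.5 -0.4 -1. ] op 0.0 travel [-1.  -0.4 92. ] ang [0.004 0.001 0.005]
[ 0.50723962  0.00379313 -1.10705439  2.00644012  0.00736419  1.13032054
 -0.58070548]
```

View pics/t1.png

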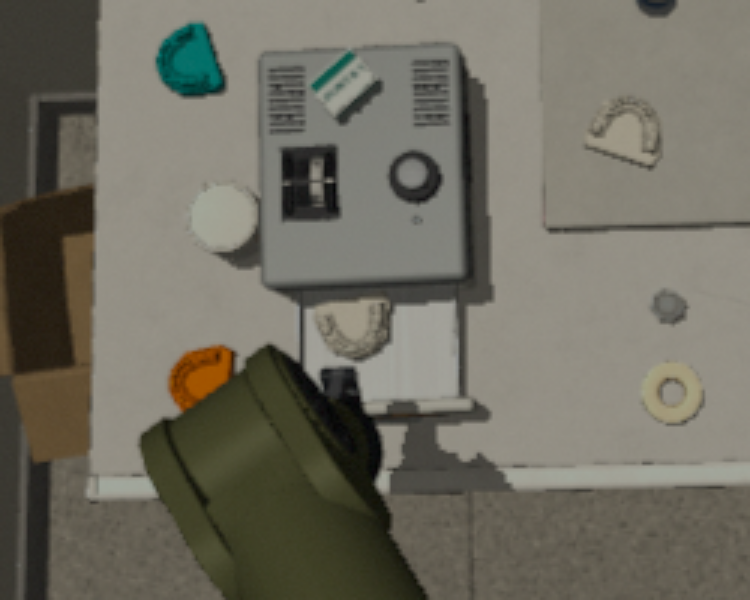

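View pics/s1.png

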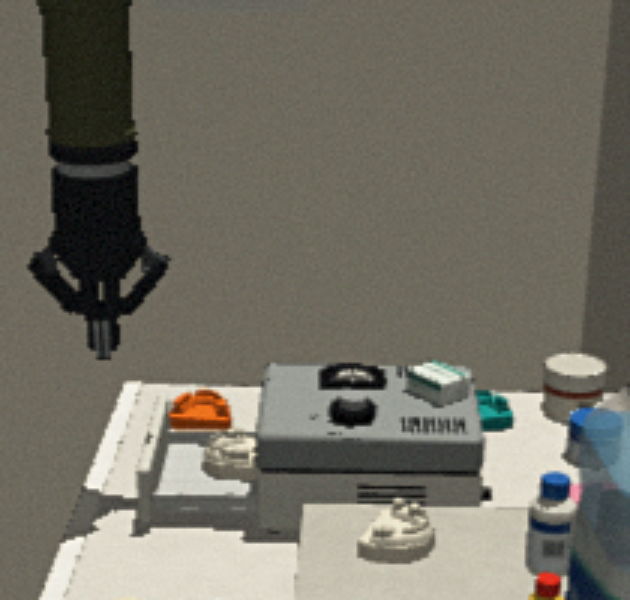

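>>> send_rows --increments '[{"travel": [-1, 0, 30], "angular": [0, 0, 0]}, {"travel": [-1, 0, 60], "angular": [0, 0, 0]}, {"travel": [-1, 0, 88], "angular": [0, 0, 0]}, {"travel": [-1, 5, 88], "angular": [0, 0, 0]}, {"travel": [-1, 10, 88], "angular": [0, 0, 0]}]'

```text
time_s: 3.18
tool_pos: [391.6, 240.0, 50.4]
tcp_rot: [-2.187, -2.251, 0.003]
contact_force: [0.2, -1.2, -0.1]
opening: 0.003
```

>>> send_rows --increments '[{"travel": [0, 6, 0], "angular": [0, 0, 0]}, {"travel": [0, 12, 0], "angular": [0, 0, 0]}, {"travel": [0, 19, 0], "angular": [0, 0, 0]}, {"travel": [0, 27, 0], "angular": [0, 0, 0]}, {"travel": [0, 35, 0], "angular": [0, 0, 0]}]'

```text
time_s: 3.8
tool_pos: [426.9, 240.9, 50.3]
tcp_rot: [-2.187, -2.251, 0.004]
contact_force: [-1.6, 0.5, 1.7]
opening: 0.001
```

Run:
```python
from h import *
go([508,240,52],91);print(arm.observe()["joints"])
T=cam("top");cv2.imwrite("pics/t2.png",cv2.resize(T["frame"][125:325,90:340,::-1],None,fx=3,fy=3))
```

```text
t 3.8 pos [426.9 240.9  50.3] F [-1.6  0.5  1.7] op 0.0 travel [-3.3 81.  -2. ] ang [-0.004 -0.     0.011]
[ 0.36025746  0.31559797 -1.02579668  2.00762555  0.319431    0.99309788
 -0.79332815]
```

View pics/t2.png

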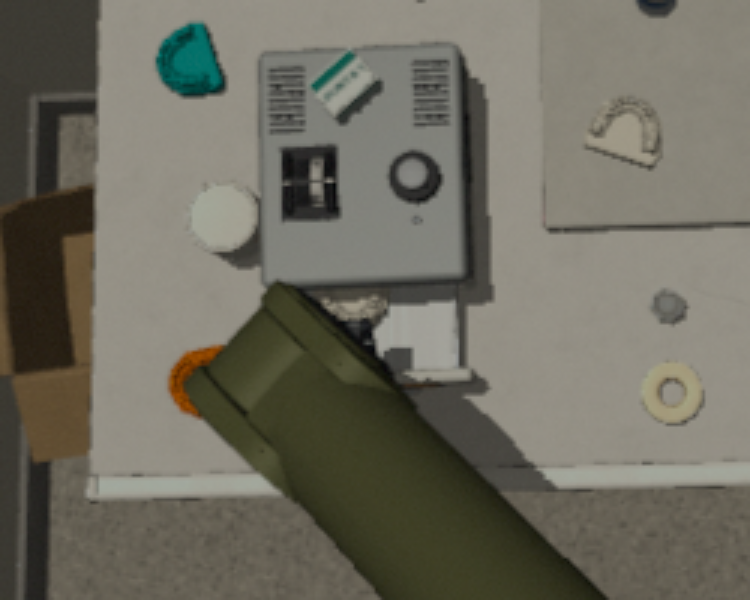

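>>> send_rows --increments '[{"travel": [0, 8, 0], "angular": [0, 0, 0]}, {"travel": [0, 16, 0], "angular": [0, 0, 0]}, {"travel": [0, 24, 0], "angular": [0, 0, 0]}, {"travel": [0, 32, 0], "angular": [0, 0, 0]}, {"travel": [-1, 40, 0], "angular": [0, 0, 0]}]'

```text
time_s: 4.47
tool_pos: [468.7, 241.5, 50.2]
tcp_rot: [-2.188, -2.25, 0.001]
contact_force: [-2.8, 1.9, -0.9]
opening: -0.002
```

>>> send_rows --increments '[{"travel": [0, 6, 0], "angular": [0, 0, 0]}, {"travel": [0, 11, 0], "angular": [0, 0, 0]}, {"travel": [0, 16, 0], "angular": [0, 0, 0]}, {"travel": [0, 20, 0], "angular": [0, 0, 0]}, {"travel": [0, 24, 0], "angular": [0, 0, 0]}]'

```text
time_s: 5.1
tool_pos: [487.7, 241.7, 50.1]
tcp_rot: [-2.184, -2.248, 0.016]
contact_force: [-24.6, -6.2, 19.4]
opening: 0.004
```

Run:
```python
from h import *
go([508,240,52],91);print(arm.observe()["joints"])
T=cam("top");cv2.imwrite("pics/t3.png",cv2.resize(T["frame"][125:325,90:340,::-1],None,fx=3,fy=3))
S=cam("side");cv2.imwrite("pics/s3.png",cv2.resize(S["frame"][110:260,200:390,::-1],None,fx=4,fy=4))
```

```text
t 5.1 pos [487.7 241.7  50.1] F [-24.6  -6.2  19.4] op 0.0 travel [-2.3 20.2 -2.2] ang [-0.012  0.002  0.011]
[ 0.301052    0.43936987 -0.95424119  1.87431726  0.4052074   1.05134918
 -0.79073434]
```

View pics/s3.png

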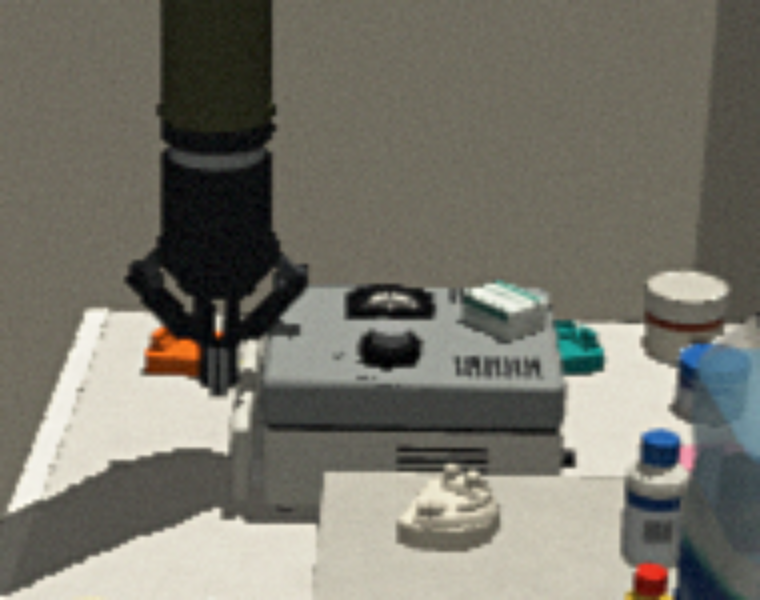

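>>> send_rows --increments '[{"travel": [0, -10, 0], "angular": [0, 0, 0]}, {"travel": [0, -20, 0], "angular": [-0.1, 0, 0]}, {"travel": [0, -28, 0], "angular": [-0.25, 0, 0]}, {"travel": [0, -28, 2], "angular": [-0.4, 0, 0]}, {"travel": [0, -28, 4], "angular": [-0.45, 0, 0]}]'

```text
time_s: 5.82
tool_pos: [458.7, 240.5, 46.5]
tcp_rot: [1.945, 2.01, 0.448]
contact_force: [1.4, -0.3, 0.6]
opening: 0.0
```

Run:
```python
from h import *
go([480,240,46]);go([500,240,46]);print(arm.observe()["joints"])
T=cam("top");cv2.imwrite("pics/t4.png",cv2.resize(T["frame"][125:325,90:340,::-1],None,fx=3,fy=3))
S=cam("side");cv2.imwrite("pics/s4.png",cv2.resize(S["frame"][110:260,200:390,::-1],None,fx=4,fy=4))
```

```text
t 5.82 pos [458.7 240.5  46.5] F [ 1.4 -0.3  0.6] op 0.0 travel [-1.2 19.   9.6] ang [0. 0. 0.]
t 5.82 pos [458.7 240.5  46.5] F [ 1.4 -0.3  0.6] op 0.0 travel [-1.8 37.1 18.2] ang [0. 0. 0.]
[ 0.26554808  0.06959177 -0.99658116  2.26903493  0.64626029  0.58073522
 -1.18923628]
```

View pics/s4.png

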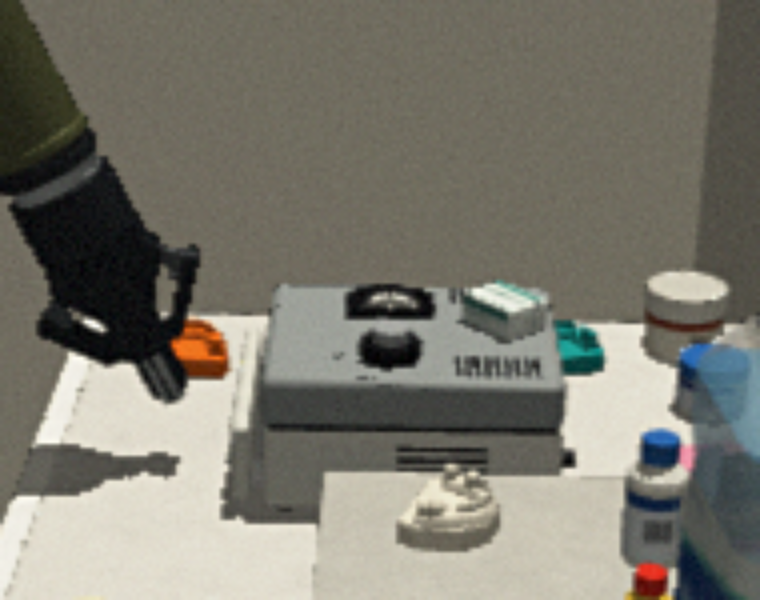

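View pics/t4.png

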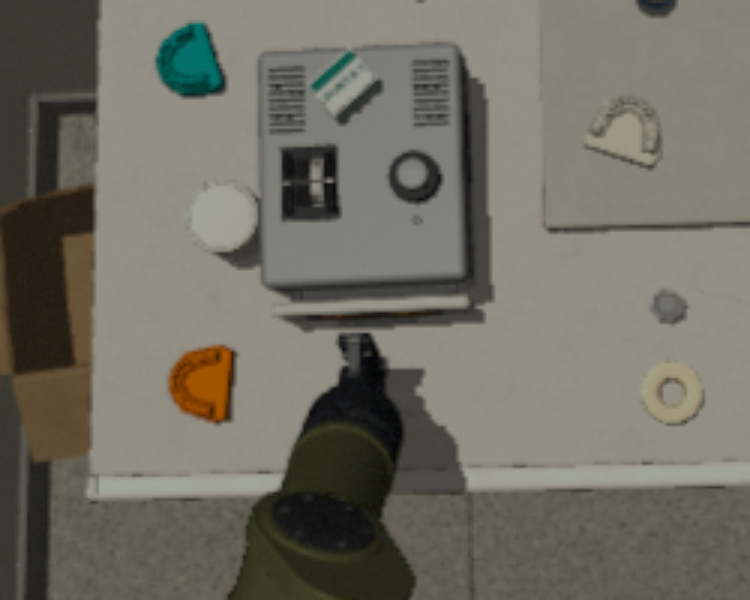

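>>> send_rows --increments '[{"travel": [0, 9, 4], "angular": [0, 0, 0]}, {"travel": [-1, 18, 9], "angular": [0, 0, 0]}, {"travel": [-1, 24, 12], "angular": [0, 0, 0]}, {"travel": [-1, 29, 14], "angular": [0, 0, 0]}, {"travel": [-1, 33, 16], "angular": [0, 0, 0]}]'

```text
time_s: 6.55
tool_pos: [495.4, 240.8, 45.5]
tcp_rot: [1.947, 2.012, 0.444]
contact_force: [-2.4, -0.7, 0.8]
opening: 0.002
```

Run:
```python
from h import *
go([505,240,46])
S=cam("side");cv2.imwrite("pics/s5.png",cv2.resize(S["frame"][110:260,200:390,::-1],None,fx=4,fy=4))
```

```text
t 6.55 pos [495.4 240.8  45.5] F [-2.4 -0.7  0.8] op 0.0 travel [-1.1  8.8  3.6] ang [0. 0. 0.]
```

View pics/s5.png

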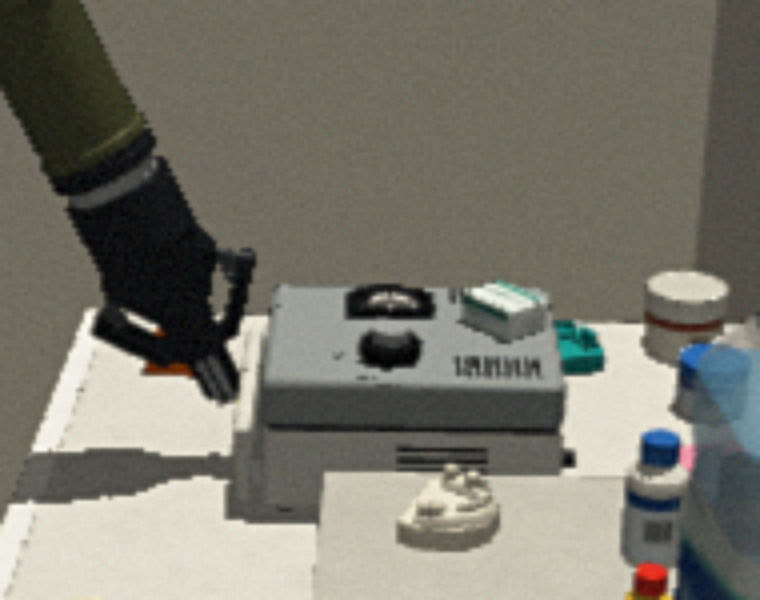

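>>> send_rows --increments '[{"travel": [0, 3, 1], "angular": [0, 0, 0]}, {"travel": [0, 5, 2], "angular": [0, 0, 0]}, {"travel": [0, 7, 3], "angular": [0, 0, 0]}]'

```text
time_s: 6.98
tool_pos: [502.2, 241.0, 45.3]
tcp_rot: [1.948, 2.012, 0.442]
contact_force: [-15.2, -1.4, 10.4]
opening: 0.004
```

>>> send_rows --increments '[{"travel": [0, 3, 1], "angular": [0, 0, 0]}, {"travel": [0, 4, 2], "angular": [0, 0, 0]}]'

```text
time_s: 7.22
tool_pos: [502.3, 241.5, 43.4]
tcp_rot: [1.949, 2.016, 0.433]
contact_force: [-24.9, -1.6, 15.3]
opening: 0.0
```

Run:
```python
from h import *
go([470,240,50],91)
```

```text
t 7.22 pos [502.3 241.5  43.4] F [-24.9  -1.6  15.3] op 0.0 travel [ -0.5 -26.6 -19.5] ang [0.431 0.004 0.016]
```

>>> send_rows --increments '[{"travel": [0, -14, -8], "angular": [0, 0, 0]}, {"travel": [0, -30, -20], "angular": [0, 0, 0]}, {"travel": [0, -40, -60], "angular": [0.15, 0, 0]}, {"travel": [0, -50, -100], "angular": [0.3, 0, 0]}, {"travel": [0, -50, -130], "angular": [0.43, 0, 0]}]'

```text
time_s: 7.85
tool_pos: [403.1, 239.8, 143.8]
tcp_rot: [2.18, 2.253, -0.006]
contact_force: [0.8, -0.5, -0.3]
opening: -0.002
```

Run:
```python
from h import *
go([594,281,150],91)
T=cam("top");cv2.imwrite("pics/t6.png",cv2.resize(T["frame"][150:250,150:270,::-1],None,fx=6,fy=6))
S=cam("side");cv2.imwrite("pics/s6.png",cv2.resize(S["frame"][110:260,200:390,::-1],None,fx=4,fy=4))
```

```text
t 7.85 pos [403.1 239.8 143.8] F [ 0.8 -0.5 -0.3] op -0.0 travel [ 34.8 192.2  -6.1] ang [0.002 0.007 0.015]
```

View pics/s6.png

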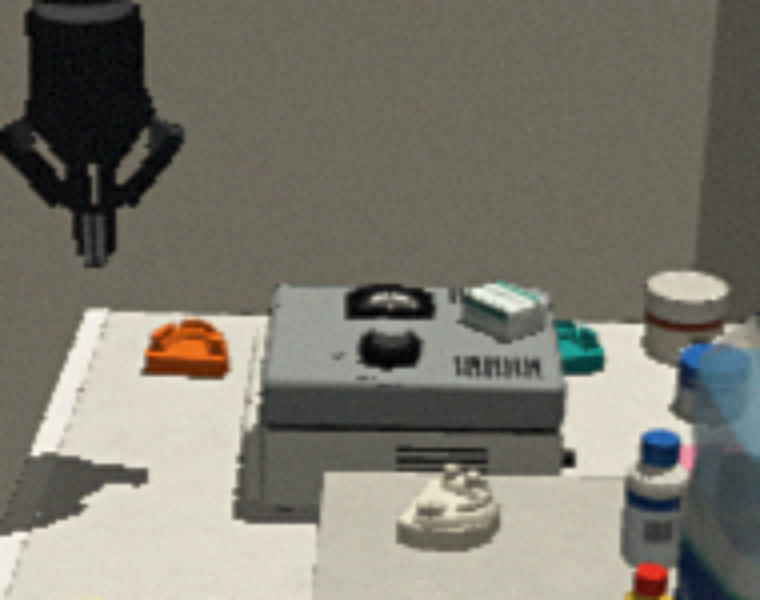

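View pics/t6.png

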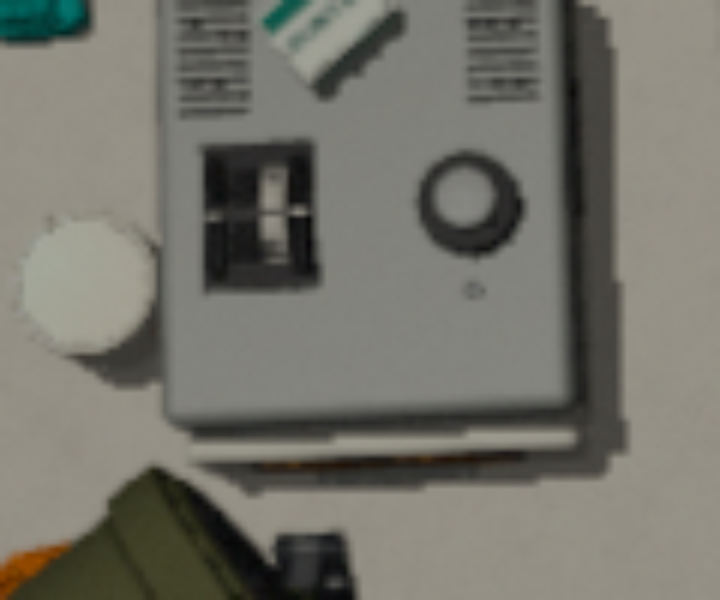

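>>> send_rows --increments '[{"travel": [7, 39, -2], "angular": [0, 0, 0]}, {"travel": [14, 78, -4], "angular": [0, 0, 0]}, {"travel": [21, 117, -6], "angular": [0, 0, 0]}, {"travel": [28, 156, -6], "angular": [0, 0, 0]}, {"travel": [36, 195, -6], "angular": [0, 0, 0.015]}]'

```text
time_s: 8.57
tool_pos: [602.0, 281.6, 149.9]
tcp_rot: [2.2, 2.231, 0.002]
contact_force: [-1.1, 0.2, 1.8]
opening: 0.0
```

Run:
```python
from h import *
go([597,282,116],91)
T=cam("top");S=cam("side")
print(onz(T,214,227,64),arm.observe()["joints"])
cv2.imwrite("pics/s7.png",cv2.resize(S["frame"][110:260,200:390,::-1],None,fx=4,fy=4))
```

```text
t 8.57 pos [602.  281.6 149.9] F [-1.1  0.2  1.8] op 0.0 travel [ 0.7 -5.2 33.9] ang [ 0.007  0.005 -0.003]
[505.12794652 238.02417689  64.        ] [ 0.18036084  0.56627476 -0.92297464  1.49027765  0.46591458  1.3104151
 -0.77455464]
```

View pics/s7.png

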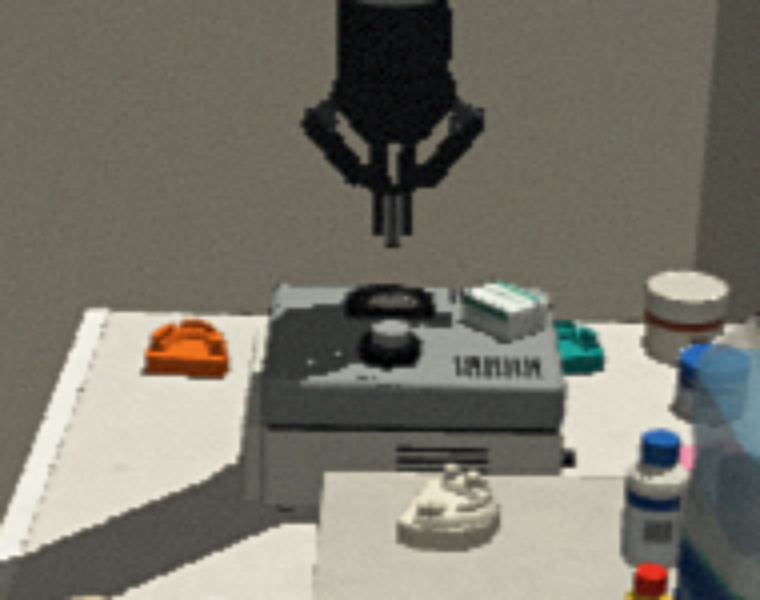

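>>> send_rows --increments '[{"travel": [1, -3, 17], "angular": [0, 0, 0]}, {"travel": [1, -5, 32], "angular": [0, 0, 0]}, {"travel": [1, -5, 34], "angular": [0, 0, 0]}, {"travel": [1, -5, 36], "angular": [0, 0, 0]}]'

```text
time_s: 9.18
tool_pos: [598.9, 281.8, 113.1]
tcp_rot: [2.202, 2.229, 0.004]
contact_force: [0.4, 0.1, -0.2]
opening: -0.002
```

>>> send_rows --increments '[{"travel": [0, 0, 1], "angular": [0, 0, 0]}, {"travel": [0, 0, 2], "angular": [0, 0, 0]}]'

```text
time_s: 9.43
tool_pos: [599.2, 281.9, 111.7]
tcp_rot: [2.202, 2.229, 0.006]
contact_force: [0.5, -0.5, -0.3]
opening: 0.0
```

>>> send_rows --increments '[{"travel": [0, -2.5, 1], "angular": [0, 0, 0]}, {"travel": [0, -2.5, 2], "angular": [0, 0, 0]}]'

```text
time_s: 9.68
tool_pos: [597.1, 281.9, 110.7]
tcp_rot: [2.202, 2.228, 0.007]
contact_force: [-0.4, -1.4, 8.1]
opening: -0.0
```

>>> send_rows --increments '[{"travel": [0, 3.5, 1], "angular": [0, 0, 0]}, {"travel": [0, 7, 1], "angular": [0, 0, 0]}, {"travel": [0, 10, 1], "angular": [0, 0, 0]}, {"travel": [0, 13, 1], "angular": [0, 0, 0]}, {"travel": [0, 15.7, 1], "angular": [0, 0, 0]}]'

```text
time_s: 10.3
tool_pos: [613.7, 282.2, 111.0]
tcp_rot: [2.201, 2.227, 0.009]
contact_force: [-0.6, -0.9, 4.8]
opening: -0.003
```

Lift and move back toward the front to look.

>>> send_rows --increments '[{"travel": [0, 0, -20], "angular": [0, 0, 0]}, {"travel": [0, 0, -55], "angular": [0, 0, 0]}, {"travel": [-30, -60, -60], "angular": [0, 0, 0]}, {"travel": [-60, -115, -60], "angular": [0, 0, 0]}, {"travel": [-87, -170, -60], "angular": [0, 0, 0]}]'

```text
time_s: 10.92
tool_pos: [445.7, 195.2, 169.4]
tcp_rot: [2.201, 2.228, 0.009]
contact_force: [-0.8, -0.2, 2.7]
opening: -0.002
```

Run:
```python
from h import *
go([608,196,125],91)
T=cam("top");S=cam("side")
for d,n,(x0,x1,y0,y1) in((T,"top",(180,206,170,202)),(S,"side",(283,312,176,195))):
    a=d["frame"][y0:y1,x0:x1,::-1];cv2.imwrite(f"pics/dial2_{n}.png",cv2.resize(a,None,fx=18,fy=18,interpolation=cv2.INTER_CUBIC))
cv2.imwrite("pics/t8.png",cv2.resize(T["frame"][125:325,90:340,::-1],None,fx=3,fy=3))
```

```text
t 10.92 pos [445.7 195.2 169.4] F [-0.8 -0.2  2.7] op -0.0 travel [ -1.1 161.8  46.2] ang [ 0.011  0.002 -0.005]
```

View pics/dial2_top.png

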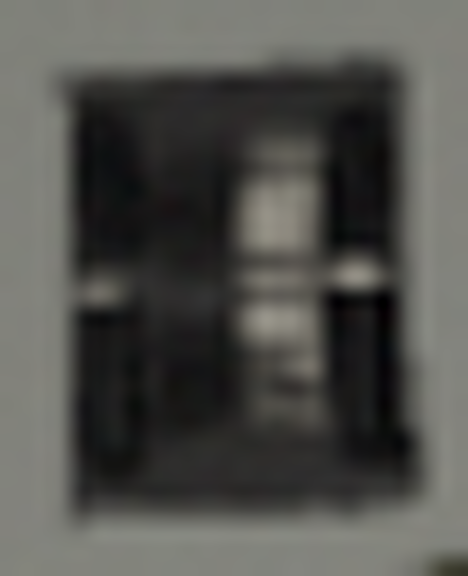

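View pics/dial2_side.png

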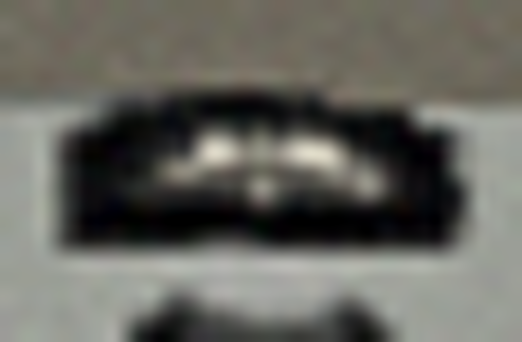

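View pics/t8.png

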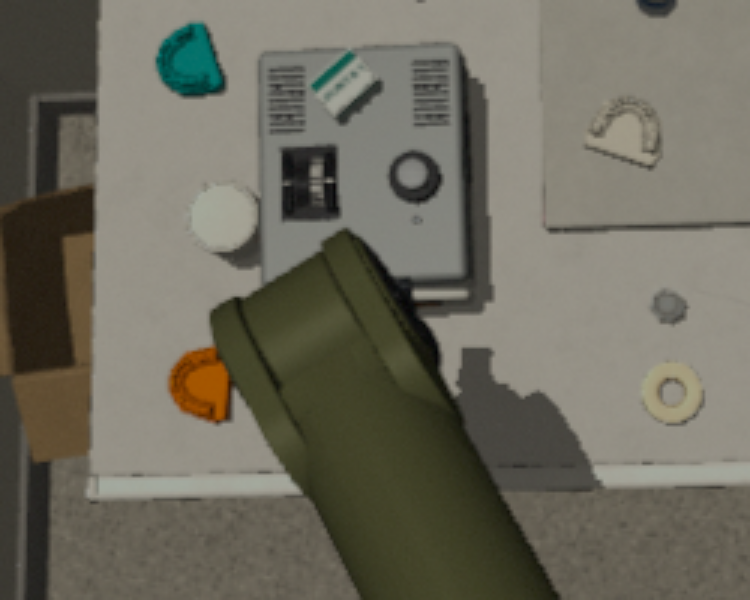

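>>> send_rows --increments '[{"travel": [0, 40, 5], "angular": [0, 0, 0]}, {"travel": [0, 85, 10], "angular": [0, 0, 0]}, {"travel": [0, 130, 20], "angular": [0, 0, 0]}, {"travel": [-1, 161, 35], "angular": [0, 0, 0]}, {"travel": [-1, 161, 40], "angular": [0, 0, 0]}]'

```text
time_s: 11.65
tool_pos: [604.0, 189.0, 128.1]
tcp_rot: [2.202, 2.216, -0.009]
contact_force: [-0.2, 0.1, 0.1]
opening: -0.0
```

Run:
```python
from h import *
go([607.5,195.5,120],91)
S=cam("side");cv2.imwrite("pics/s9.png",cv2.resize(S["frame"][110:260,200:390,::-1],None,fx=4,fy=4))
```

```text
t 11.65 pos [604.  189.  128.1] F [-0.2  0.1  0.1] op -0.0 travel [6.6 3.5 8. ] ang [ 0.008  0.017 -0.011]
```

View pics/s9.png

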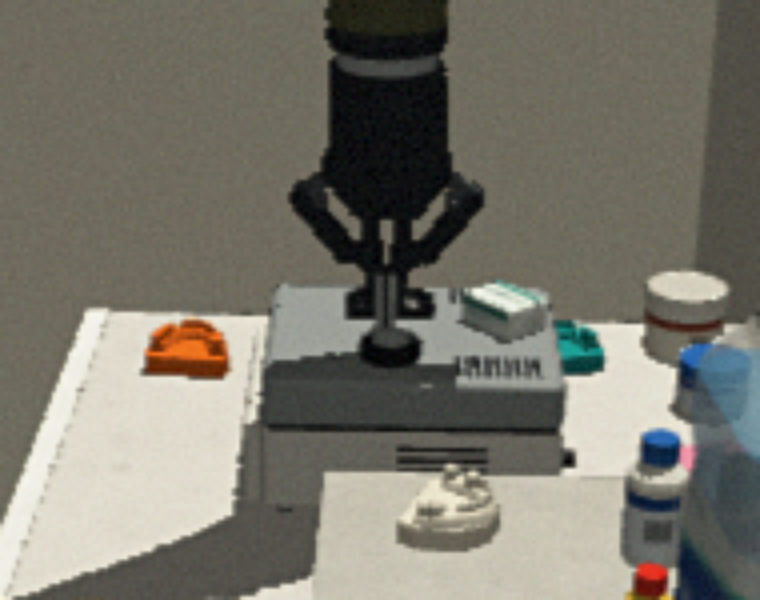

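>>> send_rows --increments '[{"travel": [6.5, 3.5, 0], "angular": [0, 0, 0]}, {"travel": [6.5, 3.5, 4], "angular": [0, 0, 0]}, {"travel": [6.5, 3.5, 8], "angular": [0, 0, 0]}]'

```text
time_s: 12.08
tool_pos: [605.5, 196.7, 120.5]
tcp_rot: [2.199, 2.218, -0.009]
contact_force: [-1.9, 1.3, 2.7]
opening: 0.002
```

>>> send_rows --increments '[{"travel": [0, 0, 2], "angular": [0, 0, 0]}, {"travel": [0, 0, 4], "angular": [0, 0, 0]}]'

```text
time_s: 12.32
tool_pos: [605.5, 196.7, 117.1]
tcp_rot: [2.199, 2.218, -0.009]
contact_force: [-2.0, -0.6, 4.4]
opening: -0.003
```

>>> send_rows --increments '[{"travel": [0, 0, 1.5], "angular": [0, 0, 0]}, {"travel": [0, 0, 3], "angular": [0, 0, 0]}]'

```text
time_s: 12.58
tool_pos: [605.6, 196.8, 116.0]
tcp_rot: [2.199, 2.217, -0.009]
contact_force: [-5.1, -2.0, 17.7]
opening: -0.003
```

>>> send_rows --increments '[{"travel": [0, 0, 1], "angular": [0, 0, 0]}, {"travel": [0, 0, 2], "angular": [0, 0, 0]}]'

```text
time_s: 12.82
tool_pos: [605.6, 196.8, 116.0]
tcp_rot: [2.198, 2.216, -0.009]
contact_force: [-5.4, -2.6, 16.0]
opening: 0.001
```

>>> send_rows --increments '[{"travel": [0, 0, -10], "angular": [0, 0, 0]}, {"travel": [0, 0, -40], "angular": [0, 0, 0]}, {"travel": [0, -40, -60], "angular": [0, 0, 0]}, {"travel": [-20, -90, -70], "angular": [0, 0, 0]}, {"travel": [-60, -140, -80], "angular": [0, 0, 0]}]'

```text
time_s: 13.45
tool_pos: [466.1, 139.8, 195.1]
tcp_rot: [2.196, 2.222, -0.009]
contact_force: [0.1, -1.5, 4.2]
opening: 0.003
```

Run:
```python
from h import *
go([440,50,200])
T=cam("top");S=cam("side")
cv2.imwrite("pics/t10.png",cv2.resize(T["frame"][140:240,150:270,::-1],None,fx=6,fy=6,interpolation=cv2.INTER_CUBIC))
cv2.imwrite("pics/s10.png",cv2.resize(S["frame"][110:260,200:390,::-1],None,fx=4,fy=4))
```

```text
t 13.45 pos [466.1 139.8 195.1] F [ 0.1 -1.5  4.2] op 0.0 travel [-89.5 -27.1  -3.7] ang [0. 0. 0.]
```

View pics/t10.png

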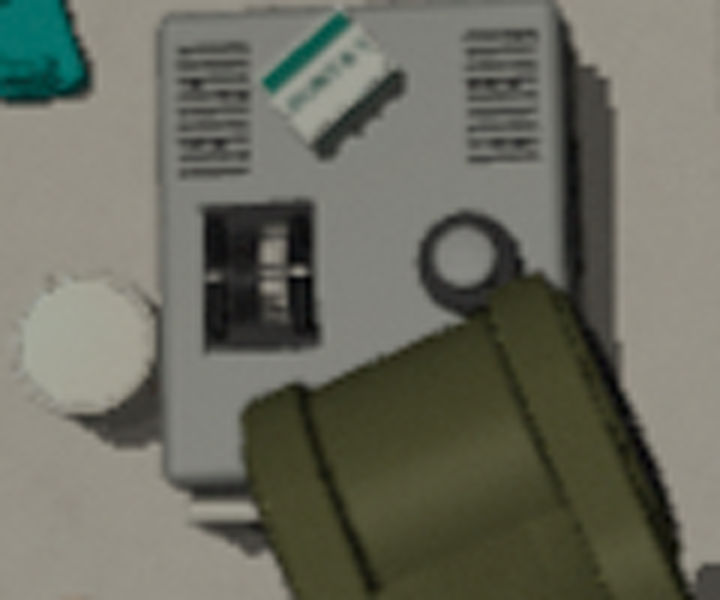

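View pics/s10.png

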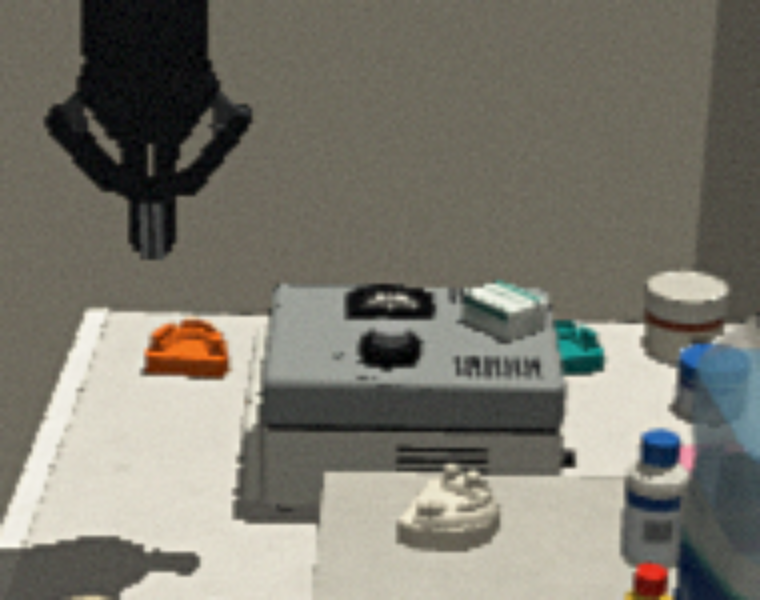

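>>> send_rows --increments '[{"travel": [-45, -10, -3], "angular": [0, 0, 0]}, {"travel": [-90, -15, -5], "angular": [0, 0, 0]}, {"travel": [-135, -20, -5], "angular": [0, 0, 0]}, {"travel": [-180, -20, -5], "angular": [0, 0, 0]}, {"travel": [-180, -20, -5], "angular": [0, 0, 0]}]'

```text
time_s: 14.18
tool_pos: [444.0, -53.0, 206.4]
tcp_rot: [2.209, 2.187, -0.024]
contact_force: [0.4, 0.0, -0.2]
opening: -0.0
```

Run:
```python
from h import *
T=cam("top")
cv2.imwrite("pics/t11.png",cv2.resize(T["frame"][130:270,110:330,::-1],None,fx=3.6,fy=3.6,interpolation=cv2.INTER_CUBIC))
```

```text
(no output)
```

View pics/t11.png

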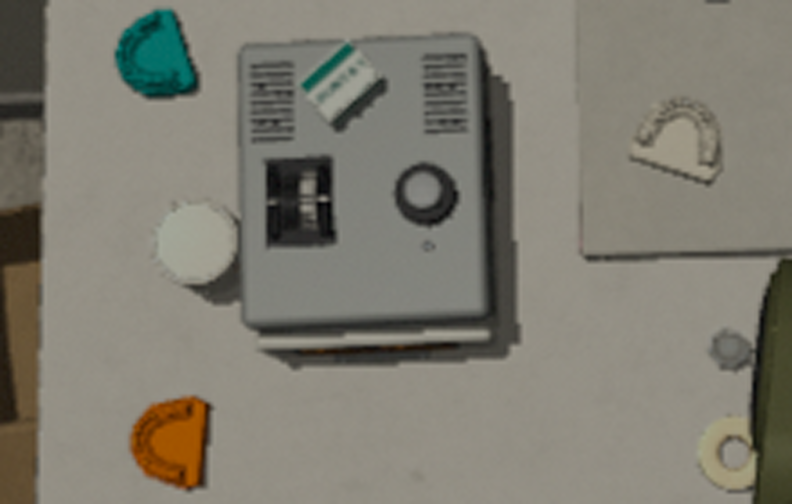

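Run:
```python
from h import *
T=cam("top");S=cam("side")
a=cv2.resize(T["frame"][212:232,170:260,::-1],None,fx=8,fy=8,interpolation=cv2.INTER_NEAREST)
b=cv2.resize(S["frame"][175:245,250:310,::-1],None,fx=8,fy=8,interpolation=cv2.INTER_NEAREST)
cv2.imwrite("pics/ta.png",a);cv2.imwrite("pics/sa.png",b)
print(S["frame"][215,255:280].mean(1).round());print(S["frame"][225,255:280].mean(1).round())
for u in(190,215,240): print(u,T["frame"][210:235,u].mean(1).round())
# expected, unit centre hypotheses
for cx in(618,620,622):
  print(cx,[np.round(proj(T,[cx-112,239.5,64])[1],1),np.round(proj(T,[cx-100,239.5,64])[1],1),np.round(proj(T,[cx-100,239.5,100])[1],1),np.round(proj(T,[cx+100,239.5,100])[1],1)], [np.round(proj(S,[cx+k,156,10])[0],1) for k in(-112,-100,100)])
```

```text
[221. 218. 216. 220. 222. 186. 189. 223. 233. 131.  56.  52.  60.  61.
  63.  59.  63.  64.  61.  64.  63.  61.  64.  62.  59.]
[216. 219. 223. 222. 133.  74.  85.  92. 100.  91.  85.  89.  96.  94.
  91.  97.  91.  98.  94.  96.  98.  99.  95.  94.  89.]
190 [128. 128. 128. 128. 127. 128. 127. 126. 111.  86.  57.  40.  51.  97.
 148. 143. 113.  50.  55.  62.  66.  89. 131. 141. 142.]
215 [129. 128. 128. 129. 128. 128. 125. 108.  84.  51.  43.  60.  98. 148.
 142. 109.  32.  28.  49.  52.  55.  96. 141. 141. 140.]
240 [128. 130. 130. 129. 129. 126. 105.  79.  46.  46.  60. 100. 149. 141.
 102.  51.  56.  67.  67.  95. 140. 140. 139. 138. 139.]
618 [np.float64(226.7), np.float64(221.9), np.float64(220.3), np.float64(140.5)] [np.float64(258.5), np.float64(263.0), np.float64(338.0)]
620 [np.float64(225.9), np.float64(221.1), np.float64(219.5), np.float64(139.7)] [np.float64(259.2), np.float64(263.7), np.float64(338.8)]
622 [np.float64(225.1), np.float64(220.3), np.float64(218.7), np.float64(139.0)] [np.float64(260.0), np.float64(264.5), np.float64(339.5)]
```

View pics/sa.png

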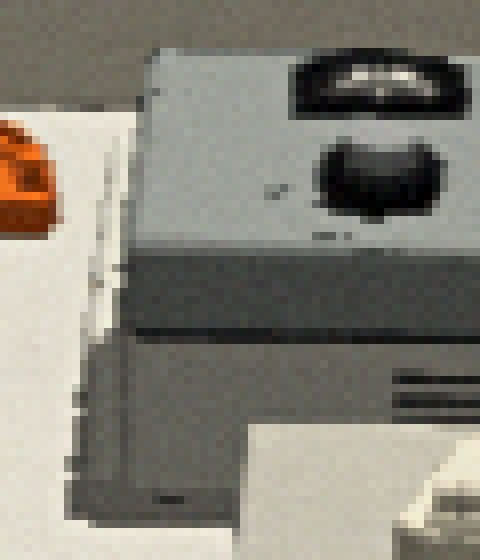

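View pics/ta.png

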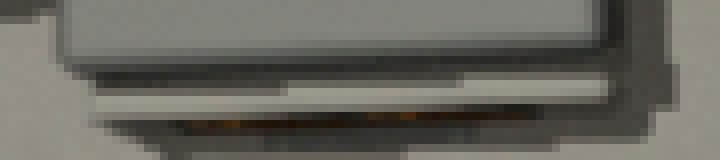

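Run:
```python
from h import *
S=cam("side");T=cam("top");f=S["frame"].astype(int).mean(2).round().astype(int)
for r in (205,209,212,218,220,222,226,228,230,234,236): print(r,f[r,254:276])
for r in(205,210,214): print("R",r,f[r,330:348])
for z in(10,30,60,80,100):
  print(z,[tuple(np.round(proj(S,[620+k-w*0.0,239.5-w,z]),1)) for k,w in((-112,83),(-100,85),(100,85))])
t=T["frame"].astype(int).mean(2).round().astype(int)
for u in(200,215,230): print("back",u,t[132:148,u],"front",t[212:230,u])
```

```text
205 [227 224 227 224 221 218 219 221 188 215 225 121 102 119 119 118 124 125
 119 123 125 125]
209 [216 217 219 218 219 223 223 154 180 225 222 120  55  57  65  66  64  66
  65  68  65  63]
212 [216 219 220 216 221 220 226 189 216 225 126  59  56  66  65  68  63  65
  65  62  72  67]
218 [213 220 220 219 222 222 170 103  95  91  88  74  85  97  99  97  92 101
  99  96  99  98]
220 [213 213 217 218 222 227 118  79  90  95  90  71  90  95  97  98  94  92
  92 100  93  97]
222 [215 219 216 219 225 224 118  85  95  95  92  73  90  94  93  95  95  96
  94  88  95  92]
226 [221 219 219 220 230 221 126  90  93  97  89  74  83  97  99  94  96  94
  93  94  97  93]
228 [220 219 220 224 227 127  73  83  93  97  90  71  83  97  94  98  93  97
  97  94  93 100]
230 [218 220 217 224 227 129  72  88  94  93  93  74  86  89  92  97  94  94
  97  94  92  97]
234 [213 216 220 229 218 127  82  90  91  95  83  83  91  95  95  96  90  96
  93  94  92  89]
236 [221 217 225 222 125  71  75  80  78  83  80  81  78  84  85  70  81  88
  88  82  86  86]
R 205 [162 161 156 163 156 161 162 156 160 149 148 182 
[... 570 characters left out ...]
64(258.8), np.float64(211.9)), (np.float64(263.3), np.float64(212.3)), (np.float64(340.2), np.float64(214.0))]
100 [(np.float64(258.7), np.float64(204.9)), (np.float64(263.2), np.float64(205.4)), (np.float64(340.6), np.float64(207.1))]
back 200 [139 139 140 141 142 141 140 140 134 107 111 123 124 129 125  87] front [128 129 129 128 128 123 101  75  42  49  62 100 147 133  91  29  43  67]
back 215 [142 143 143 143 142 142 143 133  97 107 121 123 123 124 123 123] front [128 130 129 129 126 109  83  53  43  58  97 149 142 108  30  27  48  51]
back 230 [141 141 141 141 141 140 134 110 108 121 124 124 117  78  84 110] front [130 129 128 127 115  92  63  42  56  99 150 147 115  43  22  51  67  69]
```

Run:
```python
from h import *
print(arm.observe()["time_s"],arm.job_done())
```

```text
the job is handed in; nothing more can be done
14.425 None
```

The job is done and handed in at about 14.4 s, in the order asked: drawer, then timer wheel, then start button.

- **Drawer:** I pushed it until it stopped hard: at about 25 N it moved no further. In both pictures its face lies within about 2 mm of the shut position. A thin dark seam still shows at the joint; I take it to be the edge rounding, not a gap.
- **Timer wheel:** it started at one bar. I rolled it one click away from the robot, and the pictures taken afterwards show the two bars at the index lines.
- **Start button:** the force rose from about 2.7 N to 4.4 N over the stroke, which fits the spring. It then stopped hard at about 16 N, roughly 6 mm below first contact. I let it go, and in the pictures the button top looks as it did before.

**One hitch:** on the first drawer push, the gripper's linkage touched the unit's front edge at about 30 N, under the 40 N limit. I backed off, tilted the tool and finished the push from there.

The jar, carton, dappen dish, tape and look-alike casts appear unmoved in the last close-up top picture. It does not show the mixing bowl, and the arm came nowhere near it after the start. I could not see the cast inside the shut drawer, so whether it stayed upright is not directly checked; it was upright when last in view.

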